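# Hang the lipped parts bin in the notch of the louvred rack

### The arm

A 7-joint arm with a two-finger parallel gripper is mounted at the origin on the work surface. World frame = base frame: x ahead of the robot, y to its left, z up, the work surface at z = 0. Lengths are in m, angles in rad, forces in N, time in s.
With the tool pointing down it reaches from about 0.4 to 0.85 m from the base axis. Payload 4.5 kg.
Tool frame: the origin (TCP) lies midway between the tips of the shut fingers; the grasp point (between the pads) lies 19 mm behind it; z points along the fingers, y is the direction in which the jaws open and shut (so a half turn about z gives the same grasp; the last joint's range is limited). The gripper opens to 88 mm and grips with 3 to 60 N. Pads are 18 mm wide; open, the fingers measure 123 mm over their backs; the gripper's body (75 mm by 187 mm) begins 45 mm behind the grasp point.
Start: joints at [0.034, 0.689, -0.195, 1.565, 0.157, 0.902, -0.215], TCP at [0.625, 0, 0.239] pointing down, gripper open.
Joint ranges: [-3.01, 3.01], [-0.46, 2.08], [-1.47, 1.51], [0.13, 2.56], [-1, 4.14], [0.04, 2.09], [-2.66, 2.66]. Speed limits (rad/s): [2.57, 2.57, 3.14, 3.14, 3.14, 3.14, 3.14].

### API

Orientations are given as a unit quaternion [x, y, z, w].
In Python, from plant import r gives the robot as it stands. The module is installed in compiled form; this text tells all that it offers.
- The arm moves only by the tool carry_out, never from a script. Its argument "commands" is a list of rows, each a list of 6 numbers: the shift along the tool's x, y, z in m, then the turn, a rotation vector about the tool's x, y, z in degrees. In form: [[dx, dy, dz, wx, wy, wz], ...]. A call has 1 to 12 rows; each row is the pose to reach, as a shift and turn from the pose commanded when the call began, along the tool's axes at that moment; what a row does not reach only later rows make up. A row lasts 1/10 s, in which the tool goes at most 50 mm and 8.59 degrees, less where a joint would pass 70% of its speed; a pose out of reach is approached as far as the arm can. A call with a gripper value outside its range is refused whole. "fingers" is the closure in counts, from 0 (fully open) to 255 (shut), set as the call begins (left out, the last holds). The fingers move at their own pace and stop on an object; "grip_force" is the grip in N (left out, the last holds). Time passes only in rows, so rows that repeat a pose let the fingers close. It gives the time, the measured TCP pose, the force and the opening at its end, in the units of the state.
- r.get_state(): the state, without advancing time (a new reading comes with each control period).
- r.snapshot(name): name is "scene" or "side" or "wrist"; returns a dict with "img" (384x512x3 uint8, blue, green, red), "intrinsics" (3x3 intrinsics, pixels), "extrinsics" (4x4, takes a point from camera to world coordinates); the wrist camera has in their place "tool_from_camera" (4x4, takes a point from camera to tool coordinates, whose origin is the TCP and whose axes are the flange's). Camera axes: x right, y down, z forward; pixel columns grow to the right and rows downward; lengths in m; the calibration is good to about 2 mm. The wrist camera is an equidistant fisheye: a pixel r from the principal point sees the ray r / f radians off the axis. A picture is of the moment at which its call begins: read the wrist's pose just before it. There is no depth.
- r.finish_job(): hands the job in, once; it reports no verdict.
Trained networks look in a picture, given as the dict that the camera call returned (one of the last four; its "shot" number tells which), for a name from the list of things; names that differ only in an ending like _2 or _b are one class to them, and where a whole thing is asked for, a point or a joint stands for the part that bears it (a point fixed in the world has none). Each returns a list of dicts, best first, with "p" (0 to 1); they miss things now and then, are a little off and sometimes report something else, mostly with a low value. They report only what shows in the picture. A call takes as long as a camera call.
- r.spot_in(picture, label): "xyz" ([x, y, z] in m, in world coordinates, good to about 4 mm: the middle of the surface that is visible of it).
- r.spot_point(picture, label): "xyz" ([x, y, z] in m, in world coordinates, good to about 4 mm: a listed point, or the origin of a listed thing).
The state is a dict: "clock": time; "q": joint angles; "qd": joint speeds; "joint_torque": joint torques, N m; "tool_pos": TCP position; "eef_rot": TCP orientation; "contact_force": force on the tool from outside, world axes, zero at the start; "moment": the same for the moment, N m; "opening": opening from 0.0 (shut) to 1.0 (fully open).
Only numpy, scipy, OpenCV 4.12 (cv2) and the standard library are available. Lean on these libraries where they do the work, as an engineer would, in place of code of your own. Each camera call takes 0.05 s, during which the arm holds its last target.

### The job

Hang the grey parts bin on the louvred rack: lift it over the top rail with the bin on the louvred front side, let its lip catch behind the rail, and feel along the rail for the notch until the lip drops fully home. Go gently, with no hard push or bump on the rack, let go of the bin, and leave the other things where they are.

Things in the scene. Friction and masses are not known exactly. Their poses are not given: they have to be found in the camera images.
- bin: grey open parts bin with a hooked lip, empty, upright on the sideboard. Origin: centre of underside; z up, +x to its back (lip side). Outside 70 mm deep (x), 58 wide (y), 55 high, walls 3; side walls full height, front wall (-x) only 30 high. Mass 0.11 to 0.23 kg. It can be gripped across its side walls (58 mm)
- bin_lip (a point): underside of the lip's web, mid-gap: bin frame x 39, y 0, z 51 mm; it comes to rest on the rail. The lip, 22 mm wide and centred, is a 4 mm web going back from the back wall's top (outer face x = 35), then a flange turned down; gap between wall and flange 8 mm (x 35 to 43). The flange ends 18 mm below the web's underside; its lower 9 mm flare out 5 mm as a lead-in, to x = 51
- rack: fixed low louvred steel rack. Origin: centre of underside of its base plate (110 x 330 x 12 mm); z up, y along the rail, front looks to its -x. An upright sheet 4 mm thick (x -2 to +2) has small louvres below z = 52 standing 13 mm out of the front and carries the top rail, same thickness and flush. Posts at y = +-158 rise to 131 mm. Behind the rail is free space
- rack_rail (a point): rack frame x 0, y 0, z 125 mm: mid-width, at the rail's plain top edge. The rail, 62 mm or more to each side, has one notch 26 mm wide, 8 deep (floor z = 117). The notch's middle lies unmeasured anywhere from y = -42 to +42 mm: feel or see it. The rail does not shift in use. The lip point is at z = 125 riding, 117 home; the hung bin may lean forward 0.09 rad
- cartridge_a: bystander: black plastic cartridge body, 62 x 24 x 42 mm, origin at the centre of its underside
- cartridge_b: bystander: orange plastic cartridge body of the same shape, origin at the centre of its underside
- cartridge_c: bystander: white plastic cartridge body of the same shape, origin at the centre of its underside
- hex_key: bystander: chrome hex key lying flat, long arm about 95 mm along its x, short arm 28 mm, 6 mm thick, origin near the middle of the long arm on the surface
- jar: bystander: small frosted glass jar with its metal lid on, 52 mm across, 62 mm high, origin at the centre of its underside

How it is judged:
On the way, in this order (a step that is already met when the one before it is completed fails the run):
1. the bin is lifted so that its lip is above the rail (z of bin_lip in the frame of rack above 0.133 m), for 0.1 s.
2. the lip is over the rail, its flange behind it (z of bin_lip in the frame of rack between 0.112 and 0.129 m and x of bin_lip in the frame of rack between -0.007 and 0.007 m and y of bin_lip in the frame of rack between -0.06 and 0.06 m), for 0.1 s.
At the end, for the whole second after the job is handed in: the bin hangs at rest on the rack's front by its lip, square to it within 0.2 rad, leaning at most 0.16 rad; the lip point is 113 to 120 mm up in the rack's frame (117 fully home, 125 merely riding), within 7 mm of the rail's plane and 52 mm of the rack's middle (z of bin_lip in the frame of rack between 0.113 and 0.12 m and x of bin_lip in the frame of rack between -0.007 and 0.007 m and y of bin_lip in the frame of rack between -0.052 and 0.052 m and angle between bin's own z axis and vertical below 0.16 rad and angle between the x axis of bin and the x axis of rack, either way round below 0.2 rad and x of bin in the frame of rack below -0.02 m and contact force between bin and rack above 0.3 N and linear speed of bin below 0.02 m/s and angular speed of bin below 0.2 rad/s); the robot touches nothing.
It fails at once if the bin is pressed or bumped against the rack with more than 20 N (contact force between bin and rack above 20 N).
It fails at once if the robot pushes the rack itself with more than 10 N (contact force between the arm and rack above 10 N).
It fails at once if a bystander is moved by more than 20 mm (distance of any of cartridge_a, cartridge_b, cartridge_c, hex_key, jar from where it was at the start of the episode above 0.02 m).
It also fails if it takes over 67 s, if anything falls off the work surface, if the arm or the gripper's body presses on something with over 40 N, if the wrist force passes 120 N, or if a joint passes its speed limit or range.

## Working session

There is one attempt and no reset: what is moved stays moved. The work goes in short steps, Python scripts to look and compute and a tool call to move; the robot and the scene stay as the last step left them, time stands still between calls to the robot, and variables do not carry over. Pictures are saved under pics/ and viewed, and the job is handed in when it is done.

Besides the shell and the picture viewer there is one more tool, called after "Call:" in YAML: its name, and indented under it one key for each argument. carry_out: Moves the arm, as the interface text tells. Its arguments: {"type":"object","properties":{"commands":{"type":"array","items":{"type":"array","items":{"type":"number"}}},"fingers":{"type":"number"},"grip_force":{"type":"number"}},"required":["commands"]}

```bash
mkdir -p pics
cat > h.py <<'E'
import numpy as np, cv2
from plant import r
from scipy.spatial.transform import Rotation as R
E
python3 - <<'E'
from h import *
s=r.get_state();print(s)
for c in ["scene","side"]:
    p=r.snapshot(c);cv2.imwrite(f"pics/{c}0.png",p["img"]);print(c,p["intrinsics"],p["extrinsics"].round(3) if hasattr(p["extrinsics"],'round') else p["extrinsics"])
    for n in ["bin","bin_lip","rack","rack_rail","jar","hex_key","cartridge_a"]:
        print(n,[(np.round(d["xyz"],4).tolist(),round(d["p"],2)) for d in r.spot_point(p,n)][:3])
E
```

```text
{'clock': 0.0, 'q': array([ 0.03379439,  0.68993015, -0.1945225 ,  1.56636029,  0.15732095,
        0.90248812, -0.2150914 ]), 'qd': array([ 0.00032025,  0.00052229,  0.00106399, -0.00028326, -0.00109721,
       -0.00192988,  0.00080983]), 'joint_torque': array([ 3.38560185e-04, -5.27571630e+01, -1.26686912e+00, -1.53434461e+01,
       -5.26333472e-02,  6.56995355e-03,  1.65937727e-04]), 'tool_pos': array([ 6.24366849e-01, -4.69992977e-05,  2.37939516e-01]), 'eef_rot': array([ 7.07064003e-01,  7.07148989e-01, -6.82939344e-04, -5.79678694e-04]), 'contact_force': array([0.14064211, 0.6471703 , 0.64936619]), 'moment': array([ 0.06566115, -0.05721761,  0.0033605 ]), 'opening': 1.0007949294563203}
scene [[474.60576027   0.         252.82597338]
 [  0.         474.60576027 201.83837539]
 [  0.           0.           1.        ]] [[ 3.770e-01  7.760e-01 -5.060e-01  1.114e+00]
 [ 9.260e-01 -3.150e-01  2.070e-01 -3.390e-01]
 [ 1.000e-03 -5.460e-01 -8.380e-01  1.100e+00]
 [ 0.000e+00  0.000e+00  0.000e+00  1.000e+00]]
bin [([0.455, -0.3236, -0.0007], 0.79)]
bin_lip [([0.4916, -0.3199, 0.0541],
[... 284 characters left out ...]
 0.6)]
side [[404.0980276    0.         250.57489356]
 [  0.         404.0980276  199.37131679]
 [  0.           0.           1.        ]] [[-0.988 -0.081  0.134  0.41 ]
 [-0.156  0.469 -0.869  0.683]
 [ 0.007 -0.88  -0.476  0.528]
 [ 0.     0.     0.     1.   ]]
bin [([0.4534, -0.3265, -0.0019], 0.59), ([0.6395, 0.1237, 0.0], 0.28)]
bin_lip [([0.4854, -0.3225, 0.0509], 0.83)]
rack [([0.6402, 0.1223, -0.0006], 0.71)]
rack_rail [([0.6409, 0.1222, 0.1215], 0.87)]
jar [([0.4204, 0.2314, 0.0024], 0.83)]
hex_key [([0.4324, 0.0983, -0.0004], 0.72), ([0.4881, -0.3224, 0.0475], 0.37)]
cartridge_a [([0.4364, 0.0289, -0.0039], 0.95), ([0.4447, -0.093, 0.0008], 0.86), ([0.5524, -0.4086, 0.0054], 0.65)]
```

View pics/scene0.png

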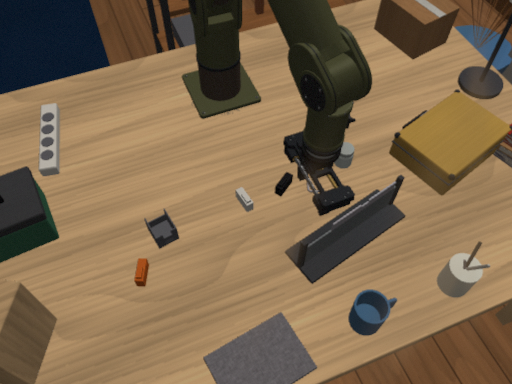

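View pics/side0.png

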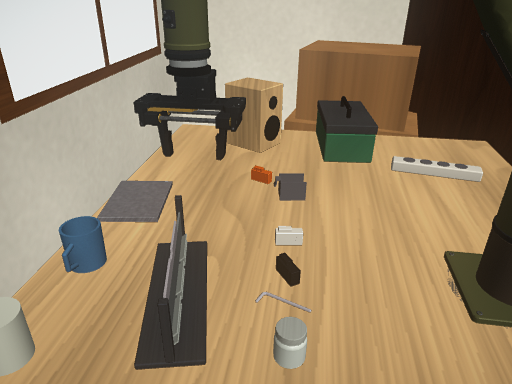

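Run:
```python
from h import *
a=cv2.imread("pics/scene0.png");b=cv2.imread("pics/side0.png")
def c(im,x,y,w,h,k):
    return cv2.resize(im[y:y+h,x:x+w],None,fx=k,fy=k,interpolation=cv2.INTER_CUBIC)
cv2.imwrite("pics/c1.png",c(a,275,165,140,115,5))
cv2.imwrite("pics/c2.png",c(b,130,185,90,185,3))
x=np.hstack([c(a,130,195,65,65,6),c(b,260,160,65,65,6)]);cv2.imwrite("pics/c3.png",x)
```

```text
(no output)
```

View pics/c1.png

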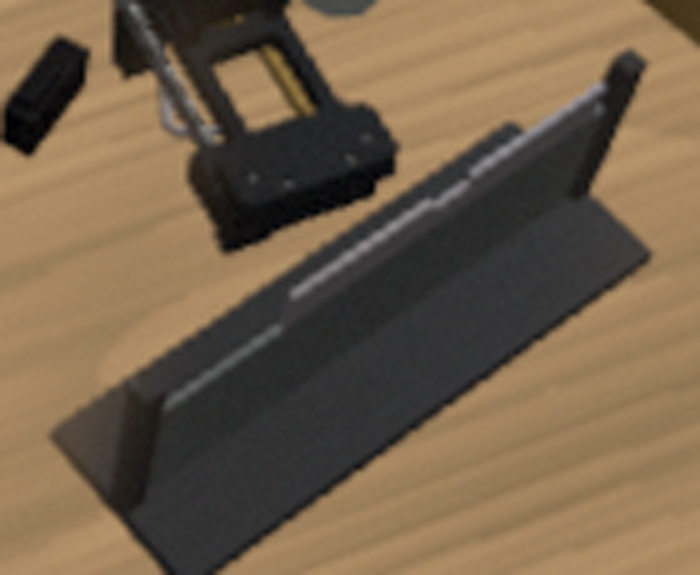

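View pics/c2.png

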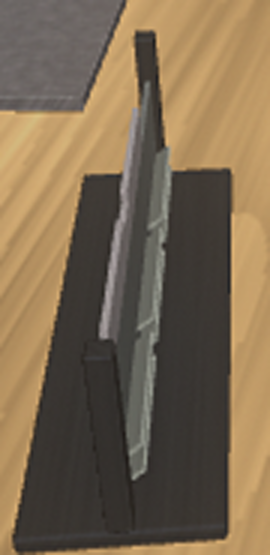

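View pics/c3.png

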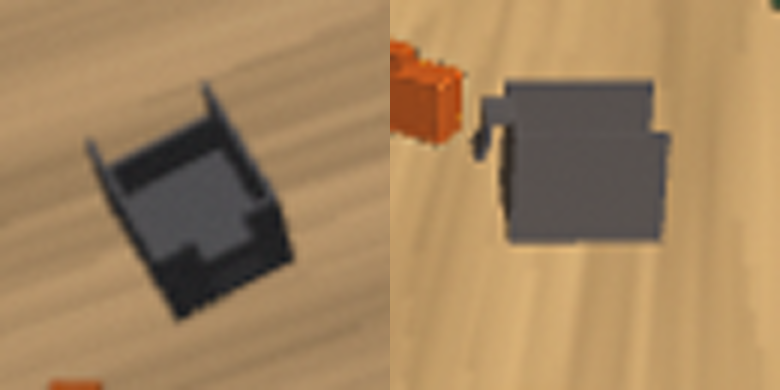

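```bash
cat >> h.py <<'E'
def ray(p,u,v):
    K=np.array(p["intrinsics"]);E=np.array(p["extrinsics"])
    d=E[:3,:3]@np.linalg.solve(K,[u,v,1.]);return E[:3,3],d
def onz(p,u,v,z):
    o,d=ray(p,u,v);return o+d*(z-o[2])/d[2]
def proj(p,X):
    E=np.array(p["extrinsics"]);c=(np.atleast_2d(X)-E[:3,3])@E[:3,:3];q=c@np.array(p["intrinsics"]).T;return q[:,:2]/q[:,2:]
E
python3 - <<'E'
from h import *
from scipy.optimize import least_squares
P=r.snapshot("scene");Q=r.snapshot("side")
g=lambda x,y:(275+(x+.5)/5-.5,165+(y+.5)/5-.5)
s3=lambda x,y:(130+(x+.5)/3-.5,185+(y+.5)/3-.5)
# rack model fit: base corners
rk=[(P,g(50,435),(-.055,-.165,.012)),(P,g(650,255),(.055,.165,.012)),(P,g(515,125),(-.055,.165,.012)),
(Q,s3(85,172),(.055,-.165,.012)),(Q,s3(231,170),(-.055,-.165,.012)),(Q,s3(227,530),(-.055,.165,.012)),(Q,s3(15,540),(.055,.165,.012))]
# which corner is which: rear=+x
def fit(obs,x0):
    def f(q):
        c,s=np.cos(q[2]),np.sin(q[2]);M=np.array([[c,-s,0],[s,c,0],[0,0,1]])
        return np.concatenate([proj(p,M@np.array(X)+[q[0],q[1],0])[0]-uv for p,uv,X in obs])
    o=least_squares(f,x0,loss="soft_l1");print(o.x,f(o.x).round(1).reshape(-1,2).tolist());return o.x
q=fit(rk,[.64,.12,0])
c,s=np.cos(q[2]),np.sin(q[2])
n=np.array([c,s,0])
for nm,(u,v) in dict(railL=g(290,295),n1=g(435,205),n2=g(468,182),n1b=g(432,212),n2b=g(470,190),railR=g(605,90)).items():
    o,d=ray(P,u,v);t=((np.array([q[0],q[1],0])-o)@n)/(d@n);X=o+t*d
    print(nm,X.round(4),"yrack",(X-[q[0],q[1],0])@[-s,c,0])
a=lambda x,y:(130+(x+.5)/6-.5,195+(y+.5)/6-.5)
b=lambda x,y:(260+(x-390+.5)/6-.5,160+(y+.5)/6-.5)
# scene: front at top of picture
bn=[(P,a(180,320),(.035,-.029,0)),(P,a(294,262),(.035,.029,0)),(P,a(207,86),(-.035,.029,.055)),(P,a(90,142),(-.035,-.029,.055)),
(P,a(276,196),(.035,.029,.055)),
(Q,b(508,242),(.035,.029,0)),(Q,b(660,242),(-.035,.029,0)),(Q,b(669,134),(-.035,.029,.055)),(Q,b(502,134),(.035,.029,.055)),(Q,b(654,82),(-.035,-.029,.055)),(Q,b(505,82),(.035,-.029,.055))]
fit(bn,[.455,-.325,0.1])
E
```

```text
[0.6363713  0.1210866  0.24513522] [[-0.9, -1.9], [0.7, -1.0], [-1.1, -2.1], [-0.6, 0.2], [0.1, -1.3], [-0.1, -1.2], [-2.0, 0.4]]
railL [0.6527 0.0558 0.1217] yrack -0.06727529625308445
n1 [0.6291 0.1501 0.1119] yrack 0.02991265440071478
n2 [0.6237 0.1717 0.1127] yrack 0.05212311650386003
n1b [0.6292 0.1497 0.1059] yrack 0.029467784200095458
n2b [0.6226 0.1761 0.1012] yrack 0.056730460874115755
railR [0.6003 0.2652 0.1116] yrack 0.148588104853175
[ 0.45218616 -0.32524853  0.16160386] [[-0.7, 0.3], [0.3, -0.2], [0.0, -1.2], [-0.9, -0.6], [0.5, 0.4], [-0.4, 0.2], [-0.2, 0.3], [-0.3, 0.2], [1.4, 0.1], [-0.4, -0.2], [-0.5, -0.3]]
```

Run:
```python
from h import *
s=r.get_state();w=r.snapshot("wrist");cv2.imwrite("pics/w0.png",w["img"]);print(w["intrinsics"],np.array(w["tool_from_camera"]).round(4),s["tool_pos"],s["eef_rot"])
for n in ["rack","rack_rail","bin_lip","bin"]: print(n,[(np.round(d["xyz"],4).tolist(),round(d["p"],2)) for d in r.spot_point(w,n)][:3])
print(r.get_state()["clock"])
```

```text
[[297.31863964   0.         256.47840158]
 [  0.         297.31863964 192.01629309]
 [  0.           0.           1.        ]] [[ 9.000e-04 -9.625e-01 -2.712e-01  6.950e-02]
 [ 1.000e+00  8.000e-04  3.000e-04 -2.000e-04]
 [-1.000e-04 -2.712e-01  9.625e-01 -1.450e-01]
 [ 0.000e+00  0.000e+00  0.000e+00  1.000e+00]] [6.25045042e-01 6.25723781e-06 2.38772925e-01] [7.07105144e-01 7.07108415e-01 4.31521359e-05 5.41571504e-05]
rack [([0.6358, 0.1209, 0.0011], 0.63), ([0.4366, 0.1048, 0.0012], 0.57)]
rack_rail [([0.6382, 0.1207, 0.126], 0.88)]
bin_lip []
bin []
1.15
```

View pics/w0.png

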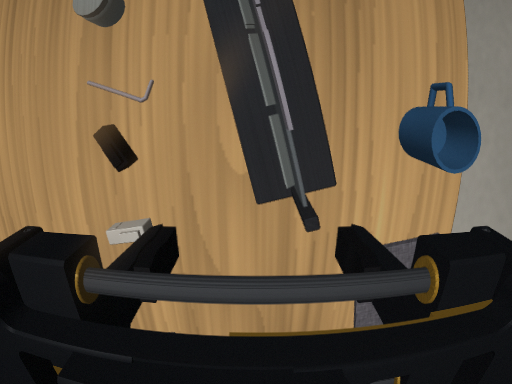

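Call:
carry_out:
  commands:
    - [-0.325,-0.173,0.09,0,0,80.7]
    - [-0.325,-0.173,0.09,0,0,80.7]
    - [-0.325,-0.173,0.09,0,0,80.7]
    - [-0.325,-0.173,0.09,0,0,80.7]
    - [-0.325,-0.173,0.09,0,0,80.7]
    - [-0.325,-0.173,0.09,0,0,80.7]
    - [-0.325,-0.173,0.09,0,0,80.7]
    - [-0.325,-0.173,0.09,0,0,80.7]
    - [-0.325,-0.173,0.09,0,0,80.7]
    - [-0.325,-0.173,0.09,0,0,80.7]
    - [-0.325,-0.173,0.09,0,0,80.7]
    - [-0.325,-0.173,0.09,0,0,80.7]
  fingers: 0
  grip_force: 20

```text
clock: 2.35
tool_pos: [0.4523, -0.3248, 0.1488]
eef_rot: [0.997, 0.082, 0.0, -0.0]
contact_force: [-0.7, -0.4, -0.3]
opening: 1.0
```

```bash
cat >> h.py <<'E'
def wr():
    s=r.get_state();w=r.snapshot("wrist");T=np.eye(4);T[:3,:3]=R.from_quat(s["eef_rot"]).as_matrix();T[:3,3]=s["tool_pos"]
    return s,w,T@np.array(w["tool_from_camera"])
def fray(w,T,u,v):
    K=np.array(w["intrinsics"]);dx,dy=u-K[0,2],v-K[1,2];rr=np.hypot(dx,dy);th=rr/K[0,0]
    d=np.array([dx/rr*np.sin(th),dy/rr*np.sin(th),np.cos(th)]);return T[:3,3],T[:3,:3]@d
def fproj(w,T,X):
    c=(np.atleast_2d(X)-T[:3,3])@T[:3,:3];th=np.arctan2(np.hypot(c[:,0],c[:,1]),c[:,2]);ph=np.arctan2(c[:,1],c[:,0]);K=np.array(w["intrinsics"])
    return np.c_[K[0,2]+K[0,0]*th*np.cos(ph),K[1,2]+K[0,0]*th*np.sin(ph)]
E
python3 - <<'E'
from h import *
s,w,T=wr();cv2.imwrite("pics/w1.png",w["img"]);print(s["clock"],s["tool_pos"],R.from_quat(s["eef_rot"]).as_matrix().round(3),s["q"])
for n in ["bin_lip","bin"]: print(n,[(np.round(d["xyz"],4).tolist(),round(d["p"],2)) for d in r.spot_point(w,n)][:3])
c,sn=np.cos(.1616),np.sin(.1616);M=np.array([[c,-sn,0],[sn,c,0],[0,0,1]])
pts=[(.035,-.029,.055),(.035,.029,.055),(-.035,.029,.055),(-.035,-.029,.055),(.039,0,.055),(-.035,-.029,.03),(-.035,.029,.03)]
im=w["img"].copy()
for p in pts:
    u=fproj(w,T,M@np.array(p)+[.4522,-.3252,0])[0];print(u);cv2.circle(im,tuple(int(round(t)) for t in u),2,(0,255,0),1)
cv2.imwrite("pics/w1b.png",im)
P=r.snapshot("scene");cv2.imwrite("pics/s1.png",cv2.resize(P["img"][165:280,275:415],None,fx=5,fy=5,interpolation=2))
E
```

```text
2.35 [ 0.45232917 -0.32475102  0.14878662] [[ 0.986  0.164  0.   ]
 [ 0.164 -0.986  0.   ]
 [ 0.     0.    -1.   ]] [ 0.4588365   0.73244189  0.13720762  1.86781168 -0.17552545  0.55266348
 -0.69534289]
bin_lip [([0.4922, -0.32, 0.0525], 0.81)]
bin [([0.4536, -0.3199, 0.0026], 0.67)]
[292.62284036 153.51141   ]
[221.29269424 153.23940934]
[223.57020551 232.90897617]
[289.6700738  233.12032084]
[256.99060083 148.3000015 ]
[286.93159101 222.67983526]
[226.25668232 222.48022623]
```

View pics/w1b.png

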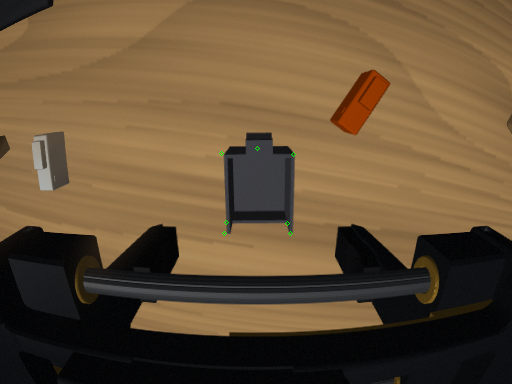

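View pics/s1.png

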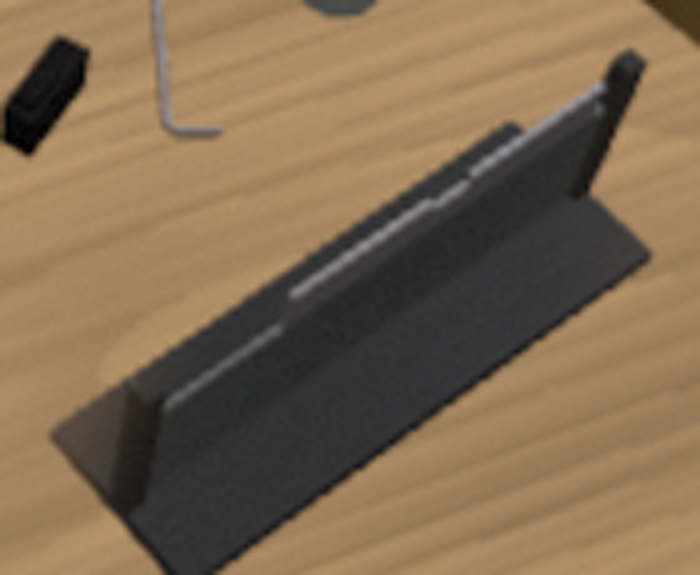

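Call:
carry_out:
  commands:
    - [0,0,0.05,0,0,0]
    - [0,0,0.09,0,0,0]
    - [0,0,0.115,0,0,0]
    - [0,0,0.129,0,0,0]
    - [0,0,0.129,0,0,0]
    - [0,0,0.129,0,0,0]
  fingers: 0

```text
clock: 3.15
tool_pos: [0.4526, -0.3255, 0.0205]
eef_rot: [0.997, 0.081, 0.001, 0.0]
contact_force: [-0.1, -0.9, 0.9]
opening: 1.002
```

Call:
carry_out:
  commands:
    - [0,0,0,0,0,0]
    - [0,0,0,0,0,0]
    - [0,0,0,0,0,0]
    - [0,0,0,0,0,0]
    - [0,0,0,0,0,0]
    - [0,0,0,0,0,0]
    - [0,0,0,0,0,0]
    - [0,0,0,0,0,0]
  fingers: 255
  grip_force: 20

```text
clock: 3.95
tool_pos: [0.4525, -0.3255, 0.0204]
eef_rot: [0.997, 0.081, 0.001, 0.001]
contact_force: [0.2, -0.1, 5.6]
opening: 0.655
```

Call:
carry_out:
  commands:
    - [0,0,-0.02,0,0,0]
    - [0,0,-0.05,0,0,0]
    - [0,0,-0.09,0,0,0]
    - [0.02,-0.03,-0.13,0,0,0]
    - [0.04,-0.07,-0.16,0,0,0]

```text
clock: 4.45
tool_pos: [0.4784, -0.2569, 0.1773]
eef_rot: [0.997, 0.079, 0.001, 0.001]
contact_force: [1.2, 0.2, -1.4]
opening: 0.656
```

Call:
carry_out:
  commands:
    - [0.113,-0.3625,0,0,0,-4.8]
    - [0.113,-0.3625,0,0,0,-4.8]
    - [0.113,-0.3625,0,0,0,-4.8]
    - [0.113,-0.3625,0,0,0,-4.8]
    - [0.113,-0.3625,0,0,0,-4.8]
    - [0.113,-0.3625,0,0,0,-4.8]
    - [0.113,-0.3625,0,0,0,-4.8]
    - [0.113,-0.3625,0,0,0,-4.8]
    - [0.113,-0.3625,0,0,0,-4.8]
    - [0.113,-0.3625,0,0,0,-4.8]
    - [0.113,-0.3625,0,0,0,-4.8]

```text
clock: 5.55
tool_pos: [0.5307, 0.1188, 0.1752]
eef_rot: [0.993, 0.122, -0.001, 0.001]
contact_force: [-0.6, 0.0, -1.5]
opening: 0.659
```

Run:
```python
from h import *
s,w,T=wr();cv2.imwrite("pics/w2.png",w["img"]);print(s["clock"],s["tool_pos"],R.from_quat(s["eef_rot"]).as_matrix().round(3),s["contact_force"],s["q"])
np.savez("w2.npz",T=T,img=w["img"],K=w["intrinsics"])
for n in ["bin_lip","bin","rack_rail","rack"]: print(n,[(np.round(d["xyz"],4).tolist(),round(d["p"],2)) for d in r.spot_point(w,n)][:3])
```

```text
5.55 [0.53071769 0.11878307 0.17520829] [[ 0.97   0.241 -0.001]
 [ 0.241 -0.97  -0.001]
 [-0.001  0.001 -1.   ]] [-0.56335636  0.04262624 -1.47594252] [-0.45866966  0.68954361  0.25643168  1.88845256 -0.28756166  0.60062552
 -1.34646136]
bin_lip [([0.5697, 0.1265, 0.207], 0.86), ([0.6412, 0.1189, 0.1234], 0.36)]
bin [([0.5301, 0.1261, 0.1584], 0.78)]
rack_rail []
rack [([0.638, 0.1219, -0.001], 0.88)]
```

View pics/w2.png

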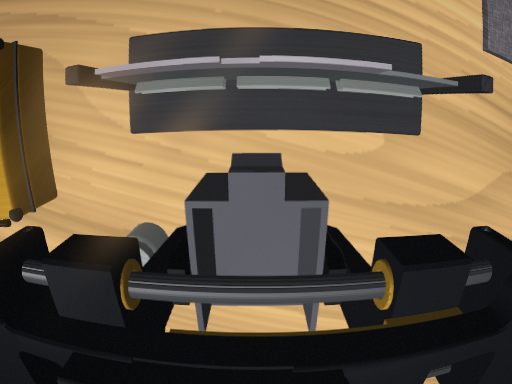

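Run:
```python
from h import *
a=cv2.imread("pics/w2.png");x=cv2.resize(a[25:140,60:280],None,fx=3.5,fy=3.5,interpolation=2);y=cv2.resize(a[25:140,280:500],None,fx=3.5,fy=3.5,interpolation=2)
cv2.imwrite("pics/w2a.png",x);cv2.imwrite("pics/w2b.png",y)
```

```text
(no output)
```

View pics/w2a.png

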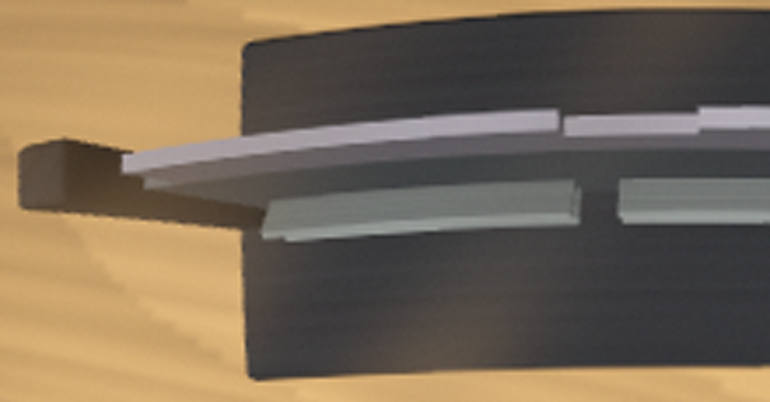

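View pics/w2b.png

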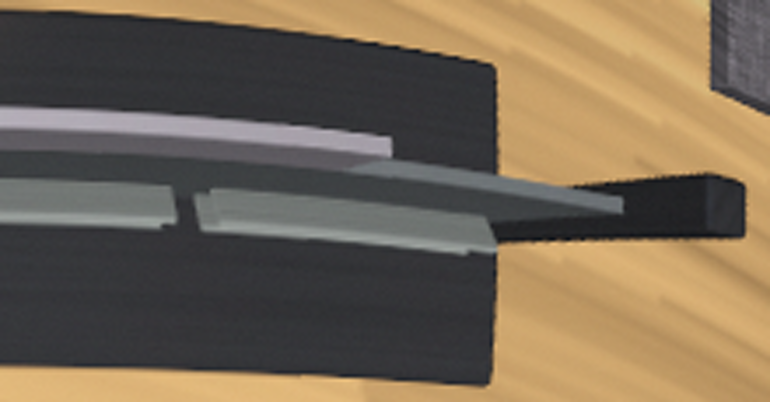

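Run:
```python
from h import *
from scipy.optimize import least_squares
z=np.load("w2.npz");T=z["T"];w={"intrinsics":z["K"]}
A=lambda x,y:(60+(x+.5)/3.5-.5,25+(y+.5)/3.5-.5)
B=lambda x,y:(280+(x+.5)/3.5-.5,25+(y+.5)/3.5-.5)
obs=[(A(243,42),(.055,.165,.012)),(A(250,380),(-.055,.165,.012)),(B(497,66),(.055,-.165,.012)),(B(490,386),(-.055,-.165,.012))]
def f(q):
    c,s=np.cos(q[2]),np.sin(q[2]);M=np.array([[c,-s,0],[s,c,0],[0,0,1]])
    return np.concatenate([fproj(w,T,M@np.array(X)+[q[0],q[1],0])[0]-uv for uv,X in obs])
o=least_squares(f,[.637,.121,.24]);q=o.x;print(q,f(q).round(1))
def rk(uv,zz):
    a,d=fray(w,T,*uv);X=a+d*(zz-a[2])/d[2];c,s=np.cos(q[2]),np.sin(q[2]);D=X[:2]-q[:2];return X.round(4),(D@[c,s]).round(4),(D@[-s,c]).round(4)
for n,uv,zz in [("notchL",A(558,112),.125),("notchL2",A(558,130),.125),("nR",A(699,108),.125),("nR2",A(699,128),.125),("floorL",A(566,134),.117),("railL",A(123,172),.125),("railR rear",B(391,138),.125),("railR front",B(391,156),.125),("rail mid front",B(0,131),.125),("rail mid rear",B(0,108),.125)]: print(n,*rk(uv,zz))
# bin lip
p=R.from_matrix(T[:3,:3])
for uv in [(232,153.5),(281.5,153.5),(187,202),(327,202)]: 
    a,d=fray(w,T,*uv);zz=.1752-.0205+.055;X=a+d*(zz-a[2])/d[2];D=X[:2]-[.5307,.1188];c,s=.970,.241;print(uv,X.round(4),"tool-rel",D@[c,s],D@[-s,c])
```

```text
[0.63790769 0.11922309 0.2467358 ] [-1.2 -0.6 -1.9  0.7  1.5 -1.   2.   1. ]
notchL [0.6272 0.1677 0.125 ] 0.0014 0.0496
notchL2 [0.6238 0.1668 0.125 ] -0.0021 0.0496
nR [0.6338 0.1424 0.125 ] 0.0017 0.0235
nR2 [0.63   0.1415 0.125 ] -0.0022 0.0235
floorL [0.6244 0.1664 0.117 ] -0.0016 0.049
railL [0.6017 0.2551 0.125 ] -0.0019 0.1406
railR rear [0.6563 0.0539 0.125 ] 0.0019 -0.0678
railR front [0.6527 0.053  0.125 ] -0.0018 -0.0678
rail mid front [0.6328 0.1287 0.125 ] -0.0026 0.0104
rail mid rear [0.6371 0.1298 0.125 ] 0.0018 0.0104
(232, 153.5) [0.5802 0.1406 0.2097] tool-rel 0.05324991970393571 0.009198420298221552
(281.5, 153.5) [0.5847 0.1226 0.2097] tool-rel 0.05326960056611536 -0.009362870247960094
(187, 202) [0.5572 0.1538 0.2097] tool-rel 0.034114517335182434 0.027562603481412724
(327, 202) [0.5706 0.0998 0.2097] tool-rel 0.034150551593099 -0.028020162517929624
```

```bash
cat >> h.py <<'E'
RK=np.array([.6379,.1192,.2467]);LX=.0388;LZ=.0305
def rel(s=None):
    s=s or r.get_state();c,sn=np.cos(RK[2]),np.sin(RK[2]);M=R.from_quat(s["eef_rot"]).as_matrix()
    L=s["tool_pos"]+M@[LX,0,-LZ];D=L[:2]-RK[:2]
    return np.array([D@[c,sn],D@[-sn,c],L[2]]),np.degrees(np.arctan2(M[1,0],M[0,0])-RK[2]),M
def togo(tgt):
    l,yaw,M=rel();c,sn=np.cos(RK[2]),np.sin(RK[2]);d=np.array(tgt)-l;W=np.array([[c,-sn,0],[sn,c,0],[0,0,1]])@d
    return l.round(4),"yawerr",round(yaw,2),"toolshift",(M.T@W).round(4)
E
python3 -c "
from h import *
print(r.get_state()['clock'],r.get_state()['tool_pos'],togo([-.012,.0365,.165]), R.from_matrix(rel()[2]).as_matrix().round(4))"
```

```text
5.8 [0.53122287 0.11948349 0.17548609] (array([-0.0646,  0.0262,  0.206 ]), 'yawerr', np.float64(-0.14), 'toolshift', array([ 0.0526, -0.0104,  0.041 ])) [[ 9.703e-01  2.418e-01 -1.000e-04]
 [ 2.418e-01 -9.703e-01 -3.000e-04]
 [-1.000e-04  3.000e-04 -1.000e+00]]
```

Call:
carry_out:
  commands:
    - [0.015,-0.004,0.012,0,0,-0.1]
    - [0.03,-0.008,0.025,0,0,-0.1]
    - [0.045,-0.0104,0.036,0,0,-0.1]
    - [0.0526,-0.0104,0.041,0,0,-0.1]
    - [0.0526,-0.0104,0.041,0,0,-0.1]
    - [0.0526,-0.0104,0.041,0,0,-0.1]
    - [0.0526,-0.0104,0.041,0,0,-0.1]

```text
clock: 6.5
tool_pos: [0.5793, 0.1429, 0.135]
eef_rot: [0.992, 0.123, -0.0, 0.0]
contact_force: [0.4, -0.9, -2.0]
opening: 0.657
```

Run:
```python
from h import *
s,w,T=wr();cv2.imwrite("pics/w3.png",w["img"]);np.savez("w3.npz",T=T,img=w["img"],K=w["intrinsics"])
print(s["clock"],s["contact_force"],togo([0,.0365,.155]))
for n in ["bin_lip","bin"]: print(n,[(np.round(d["xyz"],4).tolist(),round(d["p"],2)) for d in r.spot_point(w,n)][:3])
cv2.imwrite("pics/w3a.png",cv2.resize(w["img"][80:260,140:380],None,fx=3.2,fy=3.2,interpolation=2))
q=r.snapshot("side");cv2.imwrite("pics/sd3.png",cv2.resize(q["img"][150:350,100:300],None,fx=3,fy=3,interpolation=2))
```

```text
6.5 [ 0.43355389 -0.92755242 -1.95719688] (array([-0.0121,  0.0375,  0.1655]), 'yawerr', np.float64(0.04), 'toolshift', array([0.0121, 0.001 , 0.0105]))
bin_lip [([0.6166, 0.1506, 0.1671], 0.65)]
bin [([0.5787, 0.1485, 0.116], 0.59)]
```

View pics/w3a.png

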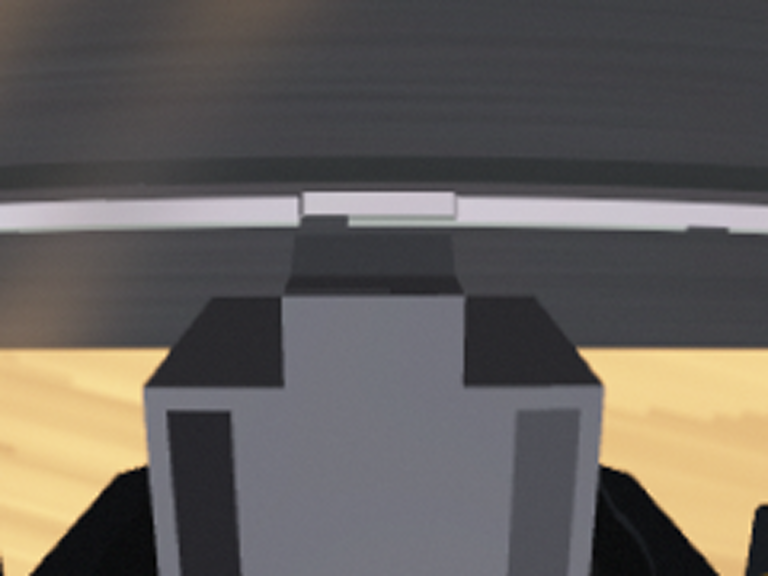

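View pics/sd3.png

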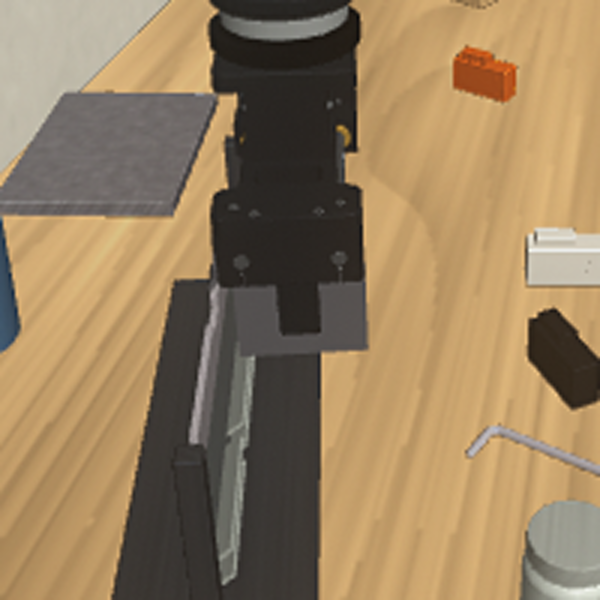

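Run:
```python
from h import *
from scipy.optimize import least_squares
z=np.load("w3.npz");T=z["T"];w={"intrinsics":z["K"]}
A=lambda x,y:(140+(x+.5)/3.2-.5,80+(y+.5)/3.2-.5)
c,s=np.cos(RK[2]),np.sin(RK[2])
def rk(uv,zz):
    a,d=fray(w,T,*uv);X=a+d*(zz-a[2])/d[2];D=X[:2]-RK[:2];return (D@[c,s]).round(4),(D@[-s,c]).round(4)
for n,uv,zz in [("nL",(301,197),.125),("nL2",(301,226),.125),("nR",(457,194),.125),("nR2",(457,224),.125),("fl L",(304,193),.117),("fl R",(456,218),.117)]: print(n,rk(A(*uv),zz))
# bin pose fit: unknown x,y,z,pitch in rack yaw frame
obs=[((283,296),(.047,.011,.055)),((464,295),(.047,-.011,.055)),((146,388),(.035,.029,.055)),((602,385),(.035,-.029,.055)),((212,297),(.035,.029,0)),((536,297),(.035,-.029,0)),((284,388),(.035,.011,.055)),((464,386),(.035,-.011,.055))]
fl=[((293,236),(.051,.011,.033)),((455,236),(.051,-.011,.033))]
def f(q,ob=obs):
    M=R.from_euler("zyx",[RK[2]+q[4],q[3],q[5]]).as_matrix();o=[]
    for uv,X in ob:
        P=M@np.array(X);base=np.array([RK[0]+c*q[0]-s*q[1],RK[1]+s*q[0]+c*q[1],q[2]]);o.append(fproj(w,T,P+base)[0]-A(*uv))
    return np.concatenate(o)
o=least_squares(f,[-.051,.0375,.1145,0,0,0]);print(o.x.round(4),f(o.x).round(1).reshape(-1,2).tolist(),"flare",f(o.x,fl).round(1))
q=o.x;M=R.from_euler("zyx",[q[4],q[3],q[5]]).as_matrix();print("lip rack",M@[.039,0,.051]+q[:3])
```

```text
nL (np.float64(0.0022), np.float64(0.0492))
nL2 (np.float64(-0.0026), np.float64(0.0493))
nR (np.float64(0.0027), np.float64(0.0237))
nR2 (np.float64(-0.0022), np.float64(0.0237))
fl L (np.float64(0.0021), np.float64(0.0493))
fl R (np.float64(-0.0022), np.float64(0.0231))
[-0.0521  0.037   0.1121 -0.0014  0.0066 -0.0003] [[-0.1, -0.6], [0.1, -0.6], [-0.3, 0.2], [0.3, 0.4], [0.8, 0.2], [-0.8, -0.3], [0.5, 0.1], [-0.5, 0.5]] flare [ 1.1 -0.2 -1.5 -0.5]
lip rack [-0.01317835  0.03731607  0.163196  ]
```

Call:
carry_out:
  commands:
    - [0.004,0.0004,0,0,0,0]
    - [0.008,0.0009,0,0,0,0]
    - [0.011,0.0009,0,0,0,0]
    - [0.013,0.0009,0,0,0,0]
    - [0.013,0.0009,0,0,0,0]
    - [0.013,0.0009,0.003,0,0,0]
    - [0.013,0.0009,0.006,0,0,0]
    - [0.013,0.0009,0.009,0,0,0]
    - [0.013,0.0009,0.012,0,0,0]
    - [0.013,0.0009,0.012,0,0,0]

```text
clock: 7.7
tool_pos: [0.5921, 0.1458, 0.1218]
eef_rot: [0.992, 0.124, -0.001, 0.0]
contact_force: [0.1, -0.5, -2.2]
opening: 0.656
```

Run:
```python
from h import *
s,w,T=wr();np.savez("w4.npz",T=T,img=w["img"],K=w["intrinsics"])
print(s["clock"],s["contact_force"],s["moment"],togo([0,.0365,.117]))
cv2.imwrite("pics/w4a.png",cv2.resize(w["img"][80:260,140:380],None,fx=3.2,fy=3.2,interpolation=2))
```

```text
7.7 [ 0.0873276  -0.52374999 -2.16091271] [ 0.00150668  0.11160119 -0.00066521] (array([0.0011, 0.037 , 0.1526]), 'yawerr', np.float64(0.07), 'toolshift', array([-0.0011,  0.0005,  0.0356]))
```

View pics/w4a.png

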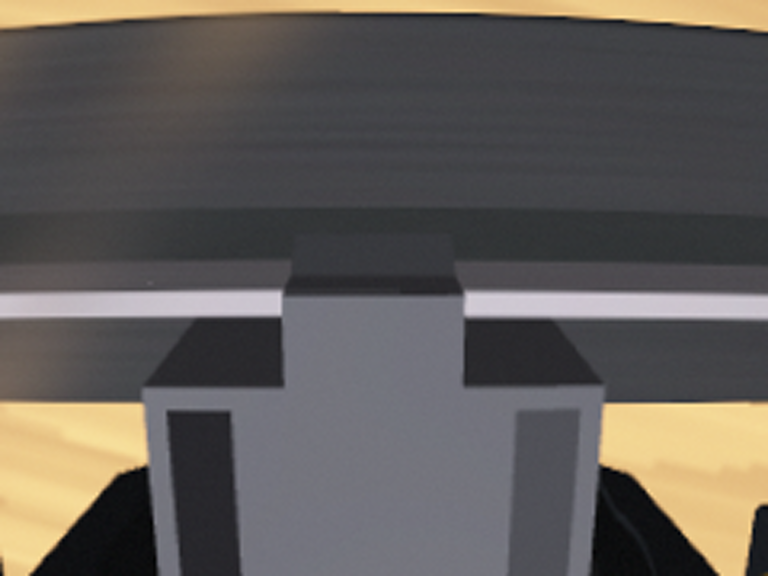

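Call:
carry_out:
  commands:
    - [0,0,0.003,0,0,0]
    - [0,0,0.006,0,0,0]
    - [0,0,0.009,0,0,0]
    - [0,0,0.012,0,0,0]
    - [0,0,0.014,0,0,0]
    - [0,0,0.014,0,0,0]

```text
clock: 8.35
tool_pos: [0.5923, 0.1458, 0.108]
eef_rot: [0.992, 0.124, -0.0, 0.0]
contact_force: [0.5, 0.1, -1.0]
opening: 0.658
```

Call:
carry_out:
  commands:
    - [0,0,0.002,0,0,0]
    - [0,0,0.004,0,0,0]
    - [0,0,0.006,0,0,0]
    - [0,0,0.006,0,0,0]

```text
clock: 8.75
tool_pos: [0.5923, 0.1458, 0.1021]
eef_rot: [0.992, 0.124, -0.0, 0.0]
contact_force: [-0.7, 0.2, -1.8]
opening: 0.658
```

Run:
```python
from h import *
s,w,T=wr()
print(s["clock"],s["contact_force"],s["moment"],togo([0,.0365,.117]))
cv2.imwrite("pics/w5a.png",cv2.resize(w["img"][80:260,140:380],None,fx=3.2,fy=3.2,interpolation=2))
```

```text
8.75 [-0.69021642  0.20486991 -1.7816636 ] [0.04311086 0.09620161 0.04193088] (array([0.0012, 0.037 , 0.1327]), 'yawerr', np.float64(0.06), 'toolshift', array([-0.0012,  0.0005,  0.0157]))
```

View pics/w5a.png

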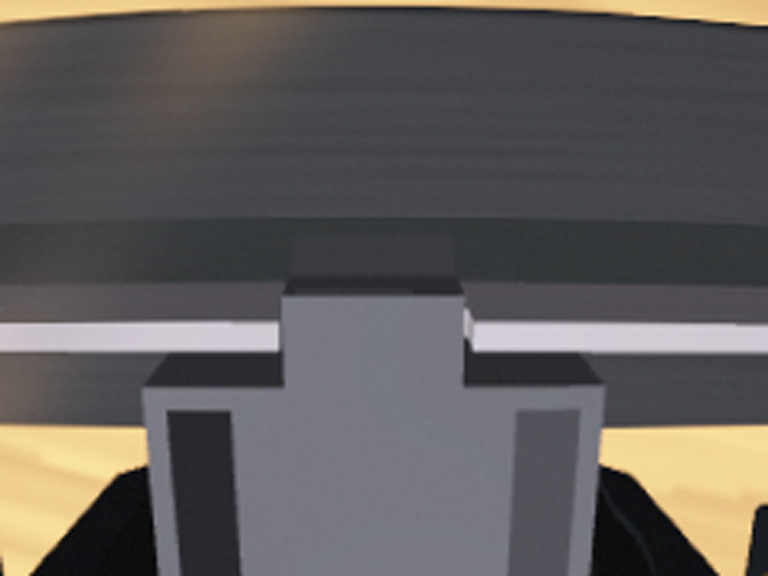

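Call:
carry_out:
  commands:
    - [0,0.0005,0.001,0,0,0]
    - [0,0.0005,0.002,0,0,0]
    - [0,0.0005,0.004,0,0,0]
    - [0,0.0005,0.0055,0,0,0]
    - [0,0.0005,0.007,0,0,0]
    - [0,0.0005,0.008,0,0,0]
    - [0,0.0005,0.008,0,0,0]

```text
clock: 9.5
tool_pos: [0.5925, 0.1454, 0.0942]
eef_rot: [0.992, 0.124, -0.0, 0.0]
contact_force: [-0.6, 0.1, -0.6]
opening: 0.66
```

Run:
```python
from h import *
s,w,T=wr()
print(s["clock"],s["contact_force"],s["moment"],togo([0,.0365,.117]))
cv2.imwrite("pics/w6a.png",cv2.resize(w["img"][130:220,200:320],None,fx=6,fy=6,interpolation=2))
```

```text
9.5 [-0.55531386  0.10327109 -0.62434777] [0.06093971 0.15217262 0.03726462] (array([0.0013, 0.0365, 0.1248]), 'yawerr', np.float64(0.07), 'toolshift', array([-0.0013, -0.    ,  0.0078]))
```

View pics/w6a.png

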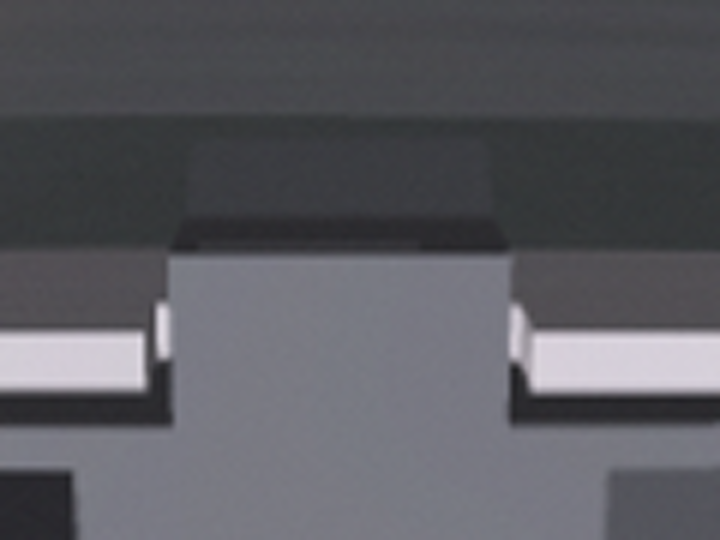

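Call:
carry_out:
  commands:
    - [0,0,0.001,0,0,0]
    - [0,0,0.002,0,0,0]
    - [0,0,0.003,0,0,0]
    - [0,0,0.004,0,0,0]
    - [0,0,0.005,0,0,0]
    - [0,0,0.005,0,0,0]

```text
clock: 10.15
tool_pos: [0.5926, 0.1453, 0.0892]
eef_rot: [0.992, 0.124, -0.0, 0.0]
contact_force: [-0.2, 0.7, -1.5]
opening: 0.653
```

Call:
carry_out:
  commands:
    - [0,0,0.0007,0,0,0]
    - [0,0,0.0014,0,0,0]
    - [0,0,0.0014,0,0,0]

```text
clock: 10.45
tool_pos: [0.5926, 0.1453, 0.0879]
eef_rot: [0.992, 0.124, -0.0, 0.0]
contact_force: [1.2, -0.5, -1.6]
opening: 0.654
```

Run:
```python
from h import *
s,w,T=wr()
print(s["clock"],s["contact_force"],s["moment"],togo([0,.0365,.117]))
cv2.imwrite("pics/w7a.png",cv2.resize(w["img"][130:220,200:320],None,fx=6,fy=6,interpolation=2))
```

```text
10.45 [ 1.1706055  -0.48514692 -1.56496903] [0.05272697 0.08975091 0.02323684] (array([0.0013, 0.0365, 0.1185]), 'yawerr', np.float64(0.06), 'toolshift', array([-0.0013, -0.    ,  0.0015]))
```

View pics/w7a.png

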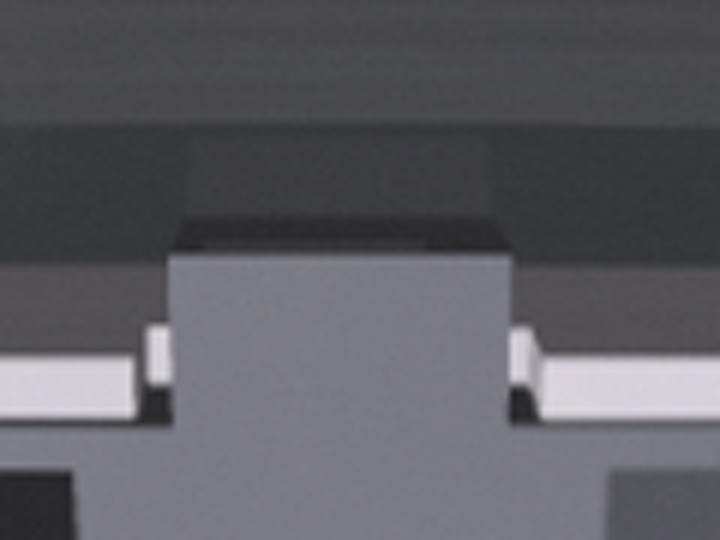

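Call:
carry_out:
  commands:
    - [0,0,0.0005,0,0,0]
    - [0,0,0.001,0,0,0]
    - [0,0,0.001,0,0,0]

```text
clock: 10.8
tool_pos: [0.5926, 0.1454, 0.0869]
eef_rot: [0.992, 0.124, -0.0, 0.0]
contact_force: [-0.1, 0.4, -0.9]
opening: 0.659
```

Call:
carry_out:
  commands:
    - [0,0,0.0004,0,0,0]
    - [0,0,0.0008,0,0,0]
    - [0,0,0.0008,0,0,0]

```text
clock: 11.1
tool_pos: [0.5928, 0.1454, 0.0864]
eef_rot: [0.992, 0.124, 0.0, -0.0]
contact_force: [-1.0, -0.1, -0.0]
opening: 0.654
```

Call:
carry_out:
  commands:
    - [0,0,0.0003,0,0,0]
    - [0,0,0.0006,0,0,0]
    - [0,0,0.0006,0,0,0]
    - [0,0,0.0006,0,0,0]

```text
clock: 11.5
tool_pos: [0.5929, 0.1454, 0.086]
eef_rot: [0.992, 0.124, 0.0, -0.0]
contact_force: [-1.6, 1.0, 4.3]
opening: 0.658
```

Run:
```python
from h import *
s,w,T=wr()
for i in range(3):
    print(s["clock"],s["contact_force"],s["moment"],s["tool_pos"],togo([0,.0365,.117])); r.snapshot("side");s=r.get_state()
cv2.imwrite("pics/w8a.png",cv2.resize(w["img"][130:220,200:320],None,fx=6,fy=6,interpolation=2))
```

```text
11.5 [-1.5985383   1.02715459  4.25361597] [ 0.04989426  0.15221994 -0.01449141] [0.59291417 0.14541354 0.08599522] (array([0.0016, 0.0364, 0.1165]), 'yawerr', np.float64(0.07), 'toolshift', array([-0.0016, -0.0001, -0.0005]))
11.6 [-1.49535338 -0.07834608  3.57233082] [0.06694077 0.06180333 0.02872183] [0.59297885 0.14544575 0.08594076] (array([0.0016, 0.0365, 0.1165]), 'yawerr', np.float64(0.07), 'toolshift', array([-0.0016, -0.    , -0.0005]))
11.65 [-1.31238778 -0.13457902  4.87709811] [0.13754424 0.0788731  0.01057041] [0.59296115 0.14539922 0.08587505] (array([0.0016, 0.0364, 0.1164]), 'yawerr', np.float64(0.06), 'toolshift', array([-0.0016, -0.0001, -0.0006]))
```

View pics/w8a.png

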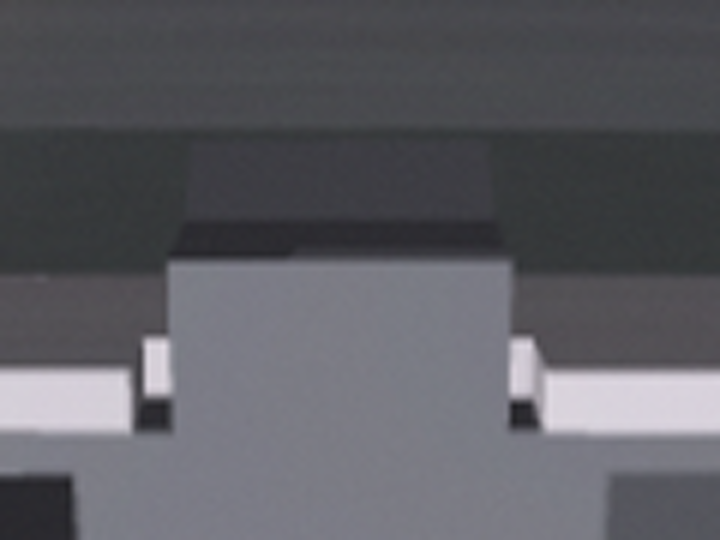

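Call:
carry_out:
  commands:
    - [0,0,-0.0005,0,0,0]
    - [0,0,-0.0005,0,0,0]

```text
clock: 11.9
tool_pos: [0.5929, 0.1454, 0.086]
eef_rot: [0.992, 0.124, 0.0, 0.0]
contact_force: [-0.2, -0.2, 2.3]
opening: 0.655
```

Call:
carry_out:
  commands:
    - [0,0,0,0,0,0]
    - [0,0,0,0,0,0]
    - [0,0,0,0,0,0]
    - [0,0,0,0,0,0]
    - [0,0,0,0,0,0]
    - [0,0,0,0,0,0]
    - [0,0,0,0,0,0]
    - [0,0,0,0,0,0]
  fingers: 0

```text
clock: 12.7
tool_pos: [0.5927, 0.1454, 0.0861]
eef_rot: [0.992, 0.124, 0.0, -0.0]
contact_force: [0.3, 0.4, -0.1]
opening: 1.0
```

Run:
```python
from h import *
s,w,T=wr();print(s["clock"],s["contact_force"],s["opening"])
cv2.imwrite("pics/w9.png",w["img"])
for n in ["bin_lip","bin"]: print(n,[(np.round(d["xyz"],4).tolist(),round(d["p"],2)) for d in r.spot_point(w,n)][:3])
```

```text
12.7 [ 0.30915967  0.37804899 -0.10115869] 1.0003290604116049
bin_lip [([0.6311, 0.1518, 0.1198], 0.71)]
bin [([0.5962, 0.1505, 0.0666], 0.83)]
```

View pics/w9.png

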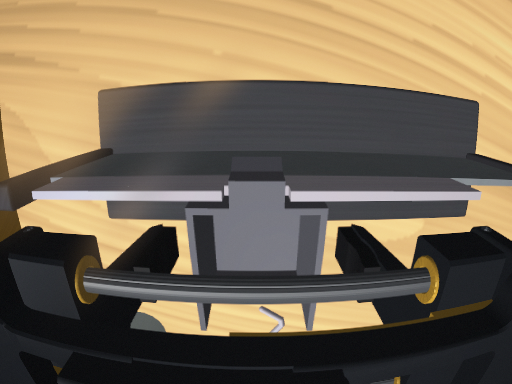

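Call:
carry_out:
  commands:
    - [0,0,-0.01,0,0,0]
    - [0,0,-0.03,0,0,0]
    - [0,0,-0.06,0,0,0]
    - [0,0,-0.1,0,0,0]
    - [0,0,-0.12,0,0,0]
    - [0,0,-0.12,0,0,0]
    - [0,0,-0.12,0,0,0]

```text
clock: 13.55
tool_pos: [0.5925, 0.1454, 0.2064]
eef_rot: [0.992, 0.124, 0.0, -0.0]
contact_force: [0.6, -0.7, -0.1]
opening: 1.0
```

Run:
```python
from h import *
s,w,T=wr();print(s["clock"],s["contact_force"],s["tool_pos"])
q=r.snapshot("side")
for n in ["bin_lip","bin","cartridge_a","jar","hex_key"]:
  for p in (w,q): print(n,[(np.round(d["xyz"],4).tolist(),round(d["p"],2)) for d in r.spot_point(p,n)][:3])
cv2.imwrite("pics/f.png",np.hstack([cv2.resize(w["img"][60:260,130:330],(390,390)),cv2.resize(q["img"][180:380,110:310],(390,390))]))
```

```text
13.55 [ 0.61484561 -0.70360424 -0.075273  ] [0.59245899 0.14543833 0.20641224]
bin_lip [([0.6265, 0.1503, 0.1184], 0.84)]
bin_lip [([0.6243, 0.1529, 0.1136], 0.9)]
bin [([0.5925, 0.1513, 0.066], 0.82)]
bin [([0.5931, 0.1465, 0.0615], 0.78)]
cartridge_a [([0.438, 0.0316, 0.0001], 0.93), ([0.4454, -0.0932, -0.0005], 0.4)]
cartridge_a [([0.5508, -0.4073, 0.0065], 0.79)]
jar [([0.4143, 0.2286, -0.0002], 0.9)]
jar [([0.4165, 0.2296, 0.0059], 0.58)]
hex_key [([0.437, 0.1003, 0.0014], 0.45)]
hex_key [([0.4322, 0.099, -0.0016], 0.55)]
```

View pics/f.png

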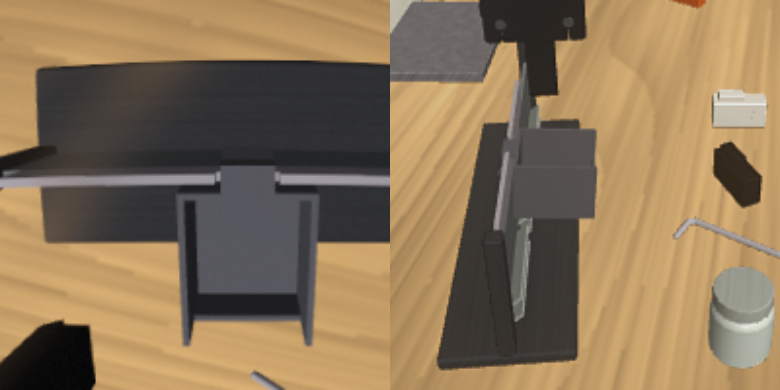

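The bin hangs in the notch with its lip (z about 0.116–0.118) home, the gripper is clear, and the bystanders have not moved.

```bash
python3 -c "
from h import *
print(r.finish_job(), r.get_state()['clock'])"
```

```text
the job is handed in; nothing more can be done
the job is handed in; nothing more can be done
```

The bin is hanging on the louvred front of the rack with its lip seated in the notch. I let go of it, raised the gripper clear, and handed the job in at about 13.7 s of the 67 s allowed.

- **Finding the notch:** I measured it in the wrist camera instead of sliding along the rail. It runs from y = +23.5 to +49.5 mm in the rack frame, so its middle is near +36.5 mm. I lowered the lip straight into it, using small steps and force readings.
- **Contact:** the lip met the floor of the notch at a measured height of about 116.5 mm (117 is fully home). The largest force reading at the wrist was about 5 N, against the 20 N limit.
- **Final look:** the close-up shows the lip centred between the notch edges. The two cameras put the lip point at 118.4 mm (wrist) and 113.6 mm (side). They are only good to about 4 mm, so the two readings agree with fully home.
- **Other things:** the hex key, the jar and each cartridge were re-found in at least one view, within about 8 mm of their starting positions, which is near the detection noise. They look untouched in the picture.

No check failed. I did not measure the lean of the hung bin or its contact force on the rack after letting go. In the pictures it looks upright and square.

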